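# Shut the spice caddy, extend its telescoping handle and hold it up

### The arm

A 6-joint arm with a two-finger parallel gripper is mounted at the origin on the work surface; the furniture and walls round the work are solid. World frame = base frame: x ahead of the robot, y to its left, z up, the work surface at z = 0. Lengths are in m, angles in rad, forces in N, time in s.
With the tool pointing down it reaches from about 0.225 to 0.875 m from the base axis. Payload 3.4 kg.
Tool frame: the origin (TCP) lies at the very end of the fingers, on their centre line; the grasp point (between the pads) lies 19 mm behind it; z points along the fingers, y is the line along which they close (so a half turn about z gives the same grasp; the last joint's range is limited). The gripper opens to 85 mm and grips with 20 to 120 N. Pads are 22 mm wide; open, the fingers measure 114 mm over their backs; the gripper's body (76 mm by 85 mm) begins 54 mm behind the grasp point. The pads swing forward as they close: fully open they stand 13 mm farther back than shut.
Start: joints at [-1.274, 0.276, 1.505, -0, 1.361, -0.121], TCP at [0.233, -0.526, 0.231] pointing down, gripper open.
Joint ranges: [-2.89, 2.89], [-0.75, 2.08], [0.22, 2.7], [-1.18, 4.32], [0.11, 2.71], [-2.7, 2.7]. Speed limits (rad/s): [2.57, 2.57, 3.14, 3.14, 3.14, 3.14].

### API

Orientations are given as a unit quaternion [w, x, y, z].
In Python, from rig import get_state, optics, sign_off gives the robot as it stands.
- The arm moves only by the tool send_rows, never from a script. Its argument "increments" is a list of rows, each an object with "gripper": the gripper's target within -1 to 1 (shut at 1, half-way at 0, fully open at -1); "linear": the shift along the world's x, y, z in m, a list of three; "delta_rot": the turn, a rotation vector about the world's x, y, z in rad, a list of three. In form: [{"gripper": gripper, "linear": [dx, dy, dz], "delta_rot": [rx, ry, rz]}, ...]. A call has 1 to 8 rows; each row is the pose to reach, as a shift and turn from the pose commanded when the call began; what a row does not reach only later rows make up. A row lasts 1/10 s, in which the tool goes at most 50 mm and 8.59 degrees, less where a joint would pass 70% of its speed; a pose out of reach is approached as far as the arm can. A call with a gripper value outside its range is refused whole. The fingers move at their own pace and stop on an object; "newtons" is the grip in N (left out, the last holds). Time passes only in rows, so rows that repeat a pose let the fingers close. It gives the time, the measured TCP pose, the force, the opening and the grip force at its end, in the units of the state.
- get_state(): the state, without advancing time (a new reading comes with each control period).
- optics.get_image(name): name is "scene" or "top"; returns a dict with "pixels" (384x512x3 uint8, blue, green, red), "K" (3x3 intrinsics, pixels), "k1" (the pictures are not rectified: a ray, as slopes to the right and down, at radius r is drawn at 1 + k1 r^2 times it, then the intrinsics apply), "rvec" (rotation vector, rad) and "tvec" (3), from world to camera coordinates, as OpenCV has them. Camera axes: x right, y down, z forward; pixel columns grow to the right and rows downward; lengths in m; the calibration is good to about 2 mm. A picture is of the moment at which its call begins. There is no depth.
- sign_off(): hands the job in; it is judged then, once.
The state is a dict: "clock": time; "qpos": joint angles; "qd": joint speeds; "effort": joint torques, N m; "position": TCP position; "ee_rot": TCP orientation; "contact_force": force on the tool from outside, world axes, zero at the start; "moment": the same for the moment, N m; "width": finger opening in m; "gripper_force": force on a finger pad.
Only numpy, scipy, OpenCV 4.12 (cv2) and the standard library are available. Lean on these libraries where they do the work, as an engineer would, in place of code of your own. Each camera call takes 0.05 s, during which the arm holds its last target. There are 200 camera calls.

### The job

Get the wooden spice caddy ready to be carried out: swing the lid of its spoon bay shut and press the free edge down until the spring clip snaps under the bead on the front wall. Then, with the caddy still standing on the worktop, squeeze in the button in the handle's grip and keep it squeezed while you pull the telescoping handle up, past its first stop, to its second stop; lift the caddy by the grip a few centimetres clear of the worktop and finish while holding it hanging there, level and still, with the jars and spoons in it. Do not tip the caddy or disturb the other things on the worktop.

Things in the scene. Friction and masses are not known exactly. Their poses are not given: they have to be found in the camera images.
- caddy: Light-wood spice caddy, 168 x 170 mm, 0.85 kg loaded, loose on the worktop. Origin: under the middle of its spine panel; z up, y along the spine. Lidded spoon bay on the -x side (front wall outside at x -96 mm, 80 mm high), open jar bay on +x (back wall outside at 72 mm, 62 mm high). Spine 24 mm thick, 112 mm high (118 at the collars, y +-45 mm); jars reach 104 mm. The handle rises from the spine.
- caddy_lid (a joint): Opening angle (rad) of the spoon bay's flat wooden lid: 0 shut, at most 1.2; it opens upward, towards the handle. A stiff hinge (0.08 N m) keeps it where it is left. A 32 mm wide sprung steel clip hangs from its free edge; at about 0.13 rad it meets a bead on the front wall, and a firm push of about 10 N down on the edge snaps it under; the lid then reads under 0.03 and stays down.
- lid_hinge (a point): Middle of the lid's hinge line, 30 mm from the spine's middle towards the spoon bay and 88 mm above the caddy's underside. The lid (69 mm from hinge to free edge, 170 mm wide, 8 mm thick) lies along this frame's -x; z is normal to its top face; the hinge axis is y.
- lid_edge (a point): Point on the lid's top face, 60 mm from the hinge and 9 mm from the free edge, midway along it, just inside the clip: push here to shut the lid. Shut, it is 88 mm above the caddy's underside.
- caddy_handle (a joint): How far the telescoping handle is pulled out (m): 0 down, first stop 0.050, second and last stop 0.100. A catch in the spine locks it at each of these heights unless the button is squeezed in 4 mm or more; then it slides with about 3 N and passes the first stop. If let go in between with the button out, it catches at the next stop.
- grip (a point): Centre of the handle's black grip bar, which lies along the caddy's y: 120 mm long, 22 mm across (x), 20 mm high. With the handle down it is 150 mm above the caddy's underside. Axes as the caddy's. Seize it across x with the fingers centred on it, so that one finger lies on the button.
- caddy_button (a joint): How far the release button is pressed (m): 0 out, 0.006 fully in, flush with the grip bar. Sprung: about 1 N to start, 6 N fully in.
- button_face (a point): Middle of the face of the grey ribbed release button, 36 mm wide and 13 mm high, in the middle of the grip bar's side that looks to the caddy's -x (the spoon bay); it stands 6 mm proud of the bar and is pressed towards +x, so bar and button measure 28 mm across, 22 mm squeezed.
- spice_0: Spice jar, white lid with a black emblem, 47 x 47 x 98 mm, standing in the jar bay; origin in the middle of its underside.
- salt_shaker: Glass salt shaker, 44 x 44 x 90 mm, in the middle of the jar bay; origin in the middle of its underside.
- spice_2: Spice jar, white lid with a green emblem, 47 x 47 x 98 mm, at the other end of the jar bay; origin in the middle of its underside.
- teaspoon_a: Steel teaspoon, 135 mm long, lying in the spoon bay; origin under its middle.
- teaspoon_b: Steel teaspoon, 135 mm long, lying in the spoon bay; origin under its middle.
- espresso_a: White espresso cup, 62 x 80 x 56 mm, bystander on the worktop; origin in the middle of its underside.
- espresso_b: White espresso cup, 62 x 80 x 56 mm, bystander; origin in the middle of its underside.
- cream_jug: White cream jug, 67 x 103 x 85 mm, bystander; origin in the middle of its underside.
- honey_jar: Jar of honey, 66 x 72 x 102 mm, bystander; origin in the middle of its underside.
- pepper_mill: Dark wooden pepper mill, 58 x 58 x 150 mm, bystander; origin in the middle of its underside.
- tumbler_a: Clear glass tumbler, 80 x 80 x 100 mm, bystander; origin in the middle of its underside.
Things that resemble listed ones, but are neither listed nor needed, are in the scene too. Leave any orange or red look-alike of the spice_2 alone.

How it is judged:
By the outcome, as a careful person would: the job done as asked, in the order asked, and still so for the second after the job is handed in, while the arm keeps its last pose, push and grip.
It also fails if it takes over 51 s, if anything falls off the work surface, if the arm or the gripper's body presses on something with over 40 N, if the wrist force passes 120 N, or if a joint passes its speed limit or range.

## Working session

There is one attempt and no reset: what is moved stays moved. The work goes in short steps, Python scripts to look and compute and a tool call to move; the robot and the scene stay as the last step left them, time stands still between calls to the robot, and variables do not carry over. Pictures are saved under pics/ and viewed, at most 10 in all, crops included, and the job is handed in when it is done.

Besides the shell and the picture viewer there is one more tool, called after "Emit:" in YAML: its name, and indented under it one key for each argument. send_rows: Moves the arm, as the interface text tells. Its arguments: {"type":"object","properties":{"increments":{"type":"array"},"newtons":{"type":"number"}},"required":["increments"]}

```bash
mkdir -p pics; cat > h.py <<'E'
import numpy as np, cv2
from rig import get_state, optics
def grab(n):
    im=optics.get_image(n); R,_=cv2.Rodrigues(np.array(im['rvec'],float)); t=np.array(im['tvec'],float).ravel()
    return np.array(im['pixels']),np.array(im['K']),im['k1'],R,t
def ray(c,u,v):
    _,K,k1,R,t=c; xd=(u-K[0,2])/K[0,0]; yd=(v-K[1,2])/K[1,1]; x,y=xd,yd
    for _ in range(20):
        s=1+k1*(x*x+y*y); x,y=xd/s,yd/s
    return -R.T@t, R.T@np.array([x,y,1.])
def onz(c,u,v,z):
    o,d=ray(c,u,v); return o+d*(z-o[2])/d[2]
def proj(c,p):
    _,K,k1,R,t=c; q=R@np.array(p,float)+t; x,y=q[0]/q[2],q[1]/q[2]; s=1+k1*(x*x+y*y)
    return np.array([K[0,0]*x*s+K[0,2],K[1,1]*y*s+K[1,2]])
def two(c1,a,c2,b):
    o1,d1=ray(c1,*a);o2,d2=ray(c2,*b);A=np.c_[d1,-d2];s=np.linalg.lstsq(A,o2-o1,rcond=None)[0]
    p,q=o1+d1*s[0],o2+d2*s[1]; return (p+q)/2,np.linalg.norm(p-q)
E
python3 - <<'E'
from h import *
for n in('scene','top'):
    c=grab(n); cv2.imwrite(f'pics/{n}0.png',cv2.resize(c[0],None,fx=1.5,fy=1.5,interpolation=3)); print(n,-c[3].T@c[4],c[3][2],c[1][0,0],c[2])
s=get_state();print({k:np.round(v,3) for k,v in s.items()})
E
```

```text
scene [-0.25078893  0.53644208  1.0831603 ] [ 0.49881372 -0.46493725 -0.73144941] 479.1090270244648 -0.06697210158881269
top [ 0.28393898 -0.07045718  1.0459933 ] [ 0.11527199  0.0399205  -0.99253147] 352.7542405164291 -0.0016589863241259248
{'clock': np.float64(0.1), 'qpos': array([-1.274,  0.277,  1.506,  0.   ,  1.361, -0.121]), 'qd': array([ 0.001, -0.001, -0.004, -0.001,  0.002,  0.   ]), 'effort': array([ 2.000e-03, -4.177e+01, -2.464e+01, -0.000e+00,  6.000e-03,
       -0.000e+00]), 'position': array([ 0.233, -0.525,  0.231]), 'ee_rot': array([-0.001,  0.978,  0.207, -0.   ]), 'contact_force': array([ 0.557,  0.261, -0.156]), 'moment': array([-0.023,  0.025, -0.003]), 'gripper_force': np.float64(0.0), 'width': np.float64(0.085)}
```

View pics/scene0.png

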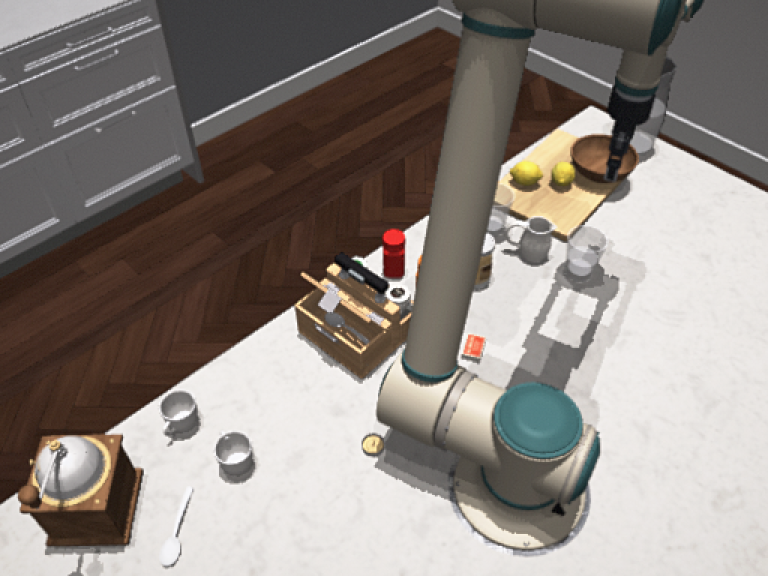

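View pics/top0.png

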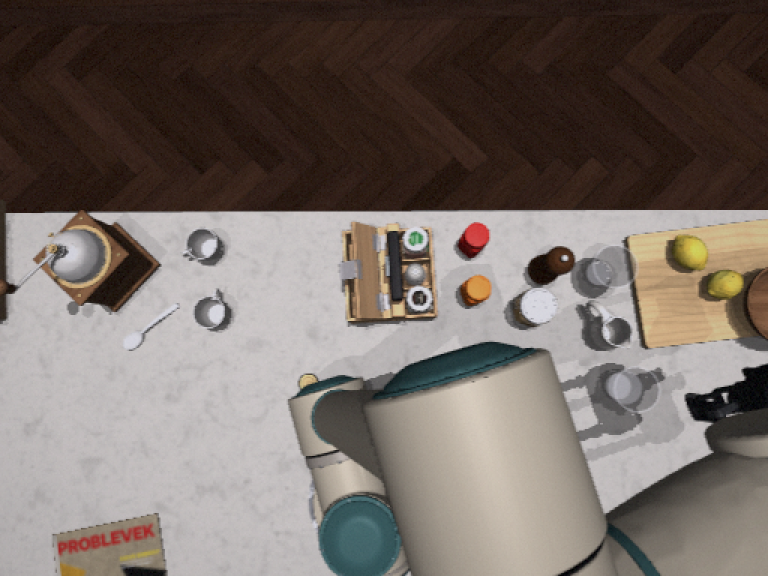

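The two views show the caddy at about (390,272) in the top view and (355,315) in the scene view (1.5x pixels). Its lid stands open on the world +y side, and the black grip bar is at (395,265) in top and (360,272) in scene. Next, a zoom.

```bash
python3 - <<'E'
from h import *
a=cv2.imread('pics/top0.png')
c=grab('top');d=grab('scene')
A=c[0][140:225,215:300];B=d[0][160:260,185:285]
cv2.imwrite('pics/z1.png',np.hstack([cv2.resize(A,(400,400),interpolation=2),cv2.resize(B,(400,400),interpolation=2)]))
P=[]
for cc,(y0,y1,x0,x1) in((c,(145,210,252,272)),(d,(165,200,215,265))):
    m=np.zeros(cc[0].shape[:2],np.uint8);m[y0:y1,x0:x1]=(cc[0][y0:y1,x0:x1].max(2)<45)*255
    n,l,s,ce=cv2.connectedComponentsWithStats(m);i=1+s[1:,4].argmax();print(s[i],ce[i])
    pts=np.argwhere(l==i)[:,::-1].astype(np.float32);print(cv2.minAreaRect(pts), cv2.boxPoints(cv2.minAreaRect(pts)).round(1).tolist())
E
```

```text
[258 155   3  20  32] [259.375   163.65625]
((259.0, 164.5), (19.0, 2.0), 90.0) [[258.0, 155.0], [260.0, 155.0], [260.0, 174.0], [258.0, 174.0]]
[223 168  36  28 282] [240.4893617  181.21631206]
((240.03228759765625, 181.48196411132812), (39.957096099853516, 8.831575393676758), 34.215702056884766) [[221.0, 173.89999389648438], [226.0, 166.60000610351562], [259.0, 189.10000610351562], [254.10000610351562, 196.39999389648438]]
```

View pics/z1.png

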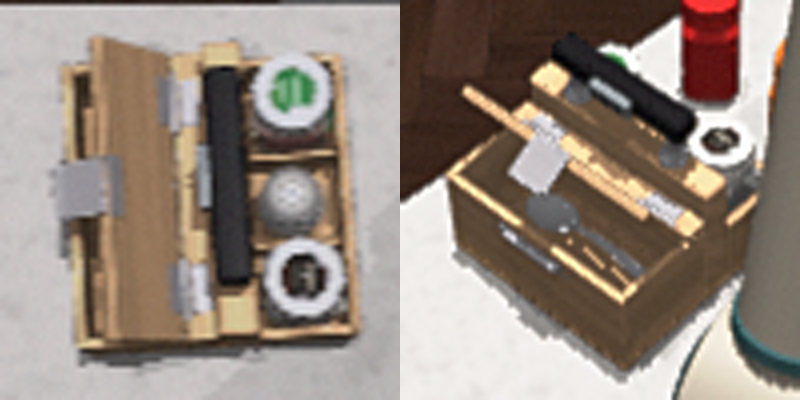

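The zoom shows the bar from (223,68) to (234,284) in the top crop, the lid's free edge from (93,38) to (108,338), and the clip at (85,187). In the scene crop the lid is nearly edge-on, from (465,90) to (645,215).

```bash
python3 - <<'E'
from h import *
c=grab('top');d=grab('scene')
T=lambda x,y:(215+(x+.5)/4.706-.5,140+(y+.5)/4.706-.5)
S=lambda x,y:(185+(x-400+.5)/4-.5,160+(y+.5)/4-.5)
e1,e2=onz(c,*T(223,68),.16),onz(c,*T(234,284),.16); print('bar ends',e1,e2,np.linalg.norm(e1-e2),'mid',(e1+e2)/2)
v=e1-e2;yaw=np.arctan2(v[1],v[0])-np.pi/2;print('caddy yaw deg',np.degrees(yaw))
print('bar 2view',two(c,T(229,176),d,S(622,87)))
p,q=two(c,T(93,38),d,S(465,90)),two(c,T(108,338),d,S(645,215));print('lid free',p,q)
cz=(e1+e2)/2
Rz=np.array([[np.cos(yaw),-np.sin(yaw),0],[np.sin(yaw),np.cos(yaw),0],[0,0,1]])
for k in(p,q): print('in caddy',Rz.T@(k[0]-[cz[0],cz[1],0]))
# floor-rim check: corners of walls
for nm,(x,y,z) in dict(frontfar=(64,68,.08),frontnear=(82,350,.08),backfar=(333,55,.062),backnear=(357,340,.062)).items():
    print(nm,(Rz.T@(onz(c,*T(x,y),z)-[cz[0],cz[1],0])).round(4))
E
```

```text
bar ends [ 0.48592858 -0.04690371  0.16      ] [ 0.36787003 -0.05335712  0.16      ] 0.11823480259188313 mid [ 0.42689931 -0.05013042  0.16      ]
caddy yaw deg -86.87116599299262
bar 2view (array([ 0.42886528, -0.0495442 ,  0.14964672]), np.float64(0.0019749798118716263))
lid free (array([0.50666542, 0.02590745, 0.1438405 ]), np.float64(0.00046639068703414416)) (array([0.33917247, 0.01504204, 0.14594447]), np.float64(0.0009172766653398549))
in caddy [-0.07157078  0.08379746  0.1438405 ]
in caddy [-0.06986355 -0.08403887  0.14594447]
frontfar [-0.0957  0.0829  0.08  ]
frontnear [-0.0917 -0.0855  0.08  ]
backfar [0.0653 0.0858 0.062 ]
backnear [ 0.0696 -0.0867  0.062 ]
```

The measurements agree. The caddy centre is about (0.427, -0.050) with yaw about -87°. The lid is open about 0.95 rad, and its free edge is 70 mm from the hinge. The bar comes out 118 mm long at z 0.150. I'll approach above the lid with the fingers shut.

Emit:
send_rows:
  increments:
    - {"gripper": 1,"linear": [0.03,0.05,0.02],"delta_rot": [0,0,-0.05]}
    - {"gripper": 1,"linear": [0.05,0.1,0.03],"delta_rot": [0,0,-0.1]}
    - {"gripper": 1,"linear": [0.07,0.15,0.03],"delta_rot": [0,0,-0.2]}
    - {"gripper": 1,"linear": [0.09,0.2,0.03],"delta_rot": [0,0,-0.3]}
    - {"gripper": 1,"linear": [0.11,0.25,0.03],"delta_rot": [0,0,-0.363]}
    - {"gripper": 1,"linear": [0.125,0.3,0.03],"delta_rot": [0,0,-0.363]}
    - {"gripper": 1,"linear": [0.14,0.35,0.03],"delta_rot": [0,0,-0.363]}
    - {"gripper": 1,"linear": [0.155,0.4,0.03],"delta_rot": [0,0,-0.363]}
  newtons: 40

```text
clock: 1.1
position: [0.3787, -0.1562, 0.2615]
ee_rot: [0.0, 1.0, 0.027, 0.0]
contact_force: [0.3, -0.7, 0.7]
width: 0.0
gripper_force: 0.0
```

Emit:
send_rows:
  increments:
    - {"gripper": 1,"linear": [0.015,0.05,0],"delta_rot": [0,0,0]}
    - {"gripper": 1,"linear": [0.03,0.095,-0.01],"delta_rot": [0,0,0]}
    - {"gripper": 1,"linear": [0.0365,0.1215,-0.03],"delta_rot": [0,0,0]}
    - {"gripper": 1,"linear": [0.0365,0.1215,-0.06],"delta_rot": [0,0,0]}
    - {"gripper": 1,"linear": [0.0365,0.1215,-0.061],"delta_rot": [0,0,0]}
    - {"gripper": 1,"linear": [0.0365,0.1215,-0.061],"delta_rot": [0,0,0]}

```text
clock: 1.7
position: [0.4147, -0.0366, 0.2004]
ee_rot: [0.0, 1.0, 0.027, -0.001]
contact_force: [0.2, -0.6, 0.5]
width: -0.0001
gripper_force: 0.0
```

```bash
python3 - <<'E'
from h import *
d=grab('scene');c=grab('top')
print(get_state()['position'],get_state()['ee_rot'],get_state()['qpos'])
cv2.imwrite('pics/z2.png',np.hstack([cv2.resize(c[0][130:230,210:310],(400,400),interpolation=2),cv2.resize(d[0][130:260,175:305],(400,400),interpolation=2)]))
E
```

```text
[ 0.41583179 -0.03741348  0.20160173] [4.49049192e-04 9.99639950e-01 2.68049930e-02 1.12296608e-03] [-2.56521577e-01  5.57197209e-02  1.86051964e+00 -2.49366240e-04
  1.22294585e+00  1.26074302e+00]
```

View pics/z2.png

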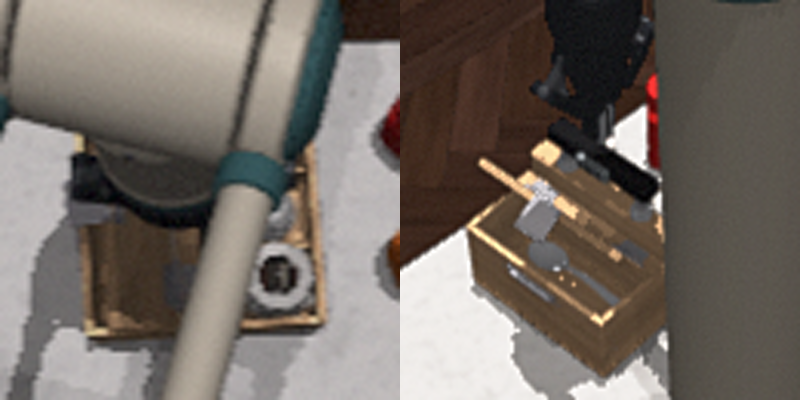

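The gripper stands above the grip bar at y -0.037, 33 mm short of where I wanted it because that move fell short. The lid, near (545,195) in the scene crop, is untouched. I'll move over and go down on the handle side of the lid.

Emit:
send_rows:
  increments:
    - {"gripper": 1,"linear": [0.009,0.033,0],"delta_rot": [0,0,0]}
    - {"gripper": 1,"linear": [0.009,0.033,0],"delta_rot": [0,0,0]}
    - {"gripper": 1,"linear": [0.009,0.033,-0.025],"delta_rot": [0,0,0]}
    - {"gripper": 1,"linear": [0.009,0.033,-0.05],"delta_rot": [0,0,0]}
    - {"gripper": 1,"linear": [0.009,0.033,-0.05],"delta_rot": [0,0,0]}

```text
clock: 2.3
position: [0.422, -0.0042, 0.1489]
ee_rot: [-0.0, 1.0, 0.027, -0.002]
contact_force: [-0.4, 0.1, -0.4]
width: -0.0
gripper_force: 0.0
```

Emit:
send_rows:
  increments:
    - {"gripper": 1,"linear": [0,0.004,-0.008],"delta_rot": [0,0,0]}
    - {"gripper": 1,"linear": [0,0.007,-0.017],"delta_rot": [0,0,0]}
    - {"gripper": 1,"linear": [0,0.011,-0.026],"delta_rot": [0,0,0]}
    - {"gripper": 1,"linear": [0,0.015,-0.033],"delta_rot": [0,0,0]}
    - {"gripper": 1,"linear": [0,0.019,-0.039],"delta_rot": [0,0,0]}
    - {"gripper": 1,"linear": [0,0.023,-0.045],"delta_rot": [0,0,0]}
    - {"gripper": 1,"linear": [0,0.027,-0.051],"delta_rot": [0,0,0]}
    - {"gripper": 1,"linear": [0,0.03,-0.051],"delta_rot": [0,0,0]}

```text
clock: 3.1
position: [0.4231, 0.027, 0.0984]
ee_rot: [-0.0, 1.0, 0.027, -0.001]
contact_force: [-1.1, -0.6, 0.1]
width: -0.0
gripper_force: 0.0
```

Emit:
send_rows:
  increments:
    - {"gripper": 1,"linear": [0,0.003,-0.004],"delta_rot": [0,0,0]}
    - {"gripper": 1,"linear": [0,0.003,-0.008],"delta_rot": [0,0,0]}
    - {"gripper": 1,"linear": [0,0.003,-0.01],"delta_rot": [0,0,0]}
    - {"gripper": 1,"linear": [0,0.003,-0.01],"delta_rot": [0,0,0]}

```text
clock: 3.5
position: [0.4236, 0.0295, 0.0889]
ee_rot: [-0.0, 1.0, 0.027, -0.0]
contact_force: [0.3, -0.6, 0.1]
width: 0.0
gripper_force: 0.0
```

Emit:
send_rows:
  increments:
    - {"gripper": 1,"linear": [0,0,-0.002],"delta_rot": [0,0,0]}
    - {"gripper": 1,"linear": [0,0,-0.004],"delta_rot": [0,0,0]}
    - {"gripper": 1,"linear": [0,0,-0.004],"delta_rot": [0,0,0]}

```text
clock: 3.8
position: [0.424, 0.0294, 0.0877]
ee_rot: [0.0, 1.0, 0.027, 0.0]
contact_force: [-5.1, 0.9, 23.5]
width: 0.0
gripper_force: 11.7
```

```bash
python3 - <<'E'
from h import *
d=grab('scene')
print(get_state()['position'],get_state()['contact_force'])
cv2.imwrite('pics/z3.png',cv2.resize(d[0][140:260,185:285],(500,600),interpolation=2))
E
```

```text
[0.4240095  0.02937309 0.08772593] [-6.43326792  0.02957761 22.41055166]
```

View pics/z3.png

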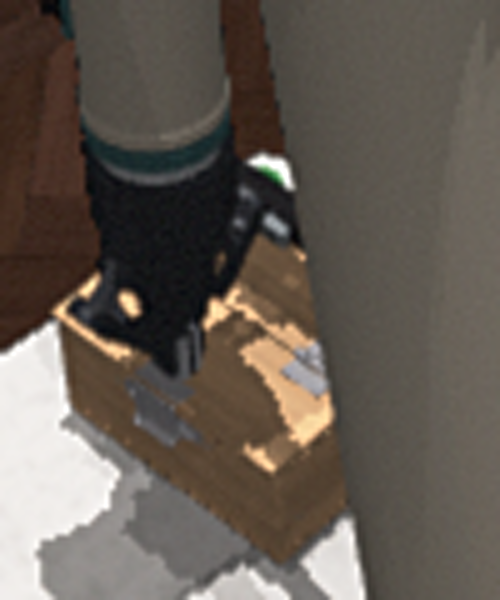

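The picture shows the lid flat and shut, with the clip down on the front wall at (165,410). The tip sits at the lid's top height of 88 mm with 22 N on it. Next I go up and over the handle.

Emit:
send_rows:
  increments:
    - {"gripper": 1,"linear": [0,0,0.03],"delta_rot": [0,0,0]}
    - {"gripper": 1,"linear": [0,0,0.07],"delta_rot": [0,0,0]}
    - {"gripper": 1,"linear": [0,0,0.12],"delta_rot": [0,0,0]}
    - {"gripper": -0.4,"linear": [0.003,-0.03,0.135],"delta_rot": [0,0,0]}
    - {"gripper": -0.4,"linear": [0.003,-0.06,0.135],"delta_rot": [0,0,0]}
    - {"gripper": -0.4,"linear": [0.003,-0.08,0.135],"delta_rot": [0,0,0]}
    - {"gripper": -0.4,"linear": [0.003,-0.08,0.135],"delta_rot": [0,0,0]}
    - {"gripper": -0.4,"linear": [0.003,-0.08,0.135],"delta_rot": [0,0,0]}
  newtons: 25

```text
clock: 4.65
position: [0.4267, -0.0505, 0.2201]
ee_rot: [-0.0, 1.0, 0.027, -0.0]
contact_force: [0.7, 0.4, -0.1]
width: 0.0599
gripper_force: 0.0
```

```bash
python3 - <<'E'
from h import *
d=grab('scene');s=get_state()
print(s['position'],s['contact_force'],s['width'],s['moment'])
cv2.imwrite('pics/z4.png',cv2.resize(d[0][140:260,185:285],(500,600),interpolation=2))
for u,v in((240.03,181.48),): print(onz(d,u,v,.150))
a=onz(d,240,181.5,.15);b=onz(d,241,181.5,.15);e=onz(d,240,182.5,.15);print(b-a,e-a)
y0,y1,x0,x1=165,200,215,265
m=np.zeros(d[0].shape[:2],np.uint8);m[y0:y1,x0:x1]=(d[0][y0:y1,x0:x1].max(2)<45)*255
n,l,st,ce=cv2.connectedComponentsWithStats(m);i=1+st[1:,4].argmax();print(st[i],cv2.minAreaRect(np.argwhere(l==i)[:,::-1].astype(np.float32)))
E
```

```text
[ 0.42660759 -0.05004557  0.22004235] [ 0.50697534 -0.27635224 -0.16581088] 0.059821834829116946 [-0.04937397  0.01906439 -0.01394907]
[ 0.42933102 -0.04831223  0.15      ]
[-0.00188609 -0.00193469  0.        ] [-0.0027515   0.00252681  0.        ]
[223 165  35  31 320] ((239.78585815429688, 180.81155395507812), (41.58953094482422, 12.131531715393066), 41.3477783203125)
```

View pics/z4.png

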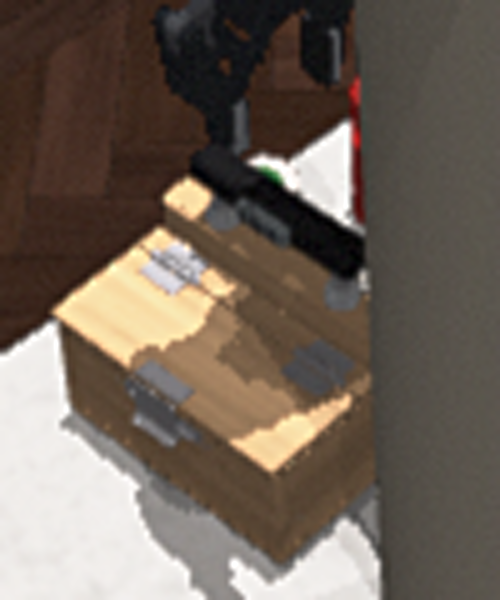

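The lid is shut with its clip hooked over the bead at (160,405). The bar end is still at (190,165), so the caddy hasn't moved. Now I lower over the grip.

Emit:
send_rows:
  increments:
    - {"gripper": -0.4,"linear": [0.001,0.0025,-0.03],"delta_rot": [0,0,0]}
    - {"gripper": -0.4,"linear": [0.001,0.0025,-0.06],"delta_rot": [0,0,0]}
    - {"gripper": -0.4,"linear": [0.001,0.0025,-0.08],"delta_rot": [0,0,0]}
    - {"gripper": -0.4,"linear": [0.001,0.0025,-0.089],"delta_rot": [0,0,0]}
    - {"gripper": -0.4,"linear": [0.001,0.0025,-0.089],"delta_rot": [0,0,0]}
    - {"gripper": 0.2,"linear": [0.001,0.0025,-0.089],"delta_rot": [0,0,0]}
    - {"gripper": 0.2,"linear": [0.001,0.0025,-0.089],"delta_rot": [0,0,0]}
    - {"gripper": 0.2,"linear": [0.001,0.0025,-0.089],"delta_rot": [0,0,0]}

```text
clock: 5.5
position: [0.4287, -0.0482, 0.1323]
ee_rot: [0.0, 1.0, 0.027, 0.001]
contact_force: [-0.1, 0.1, 0.1]
width: 0.0345
gripper_force: 0.0
```

Emit:
send_rows:
  increments:
    - {"gripper": 0.28,"linear": [0,0,0],"delta_rot": [0,0,0]}
    - {"gripper": 0.3,"linear": [0,0,0],"delta_rot": [0,0,0]}
    - {"gripper": 0.3,"linear": [0,0,0],"delta_rot": [0,0,0]}

```text
clock: 5.8
position: [0.428, -0.0481, 0.1315]
ee_rot: [0.0, 1.0, 0.027, 0.0]
contact_force: [-0.1, 0.3, 0.8]
width: 0.0299
gripper_force: 0.0
```

Emit:
send_rows:
  increments:
    - {"gripper": 0.36,"linear": [0,-0.001,0],"delta_rot": [0,0,0]}
    - {"gripper": 0.42,"linear": [0,-0.002,0],"delta_rot": [0,0,0]}
    - {"gripper": 0.5,"linear": [0,-0.002,0],"delta_rot": [0,0,0]}
    - {"gripper": 0.7,"linear": [0,-0.002,0],"delta_rot": [0,0,0]}
    - {"gripper": 1,"linear": [0,-0.002,0],"delta_rot": [0,0,0]}
    - {"gripper": 1,"linear": [0,-0.002,0],"delta_rot": [0,0,0]}
  newtons: 40

```text
clock: 6.4
position: [0.4282, -0.0507, 0.1318]
ee_rot: [0.001, 1.0, 0.028, 0.0]
contact_force: [-0.6, -1.5, 5.0]
width: 0.0215
gripper_force: 38.9
```

The button is fully in: width 21.5 mm, with 39 N on the pad. Pulling the handle up.

Emit:
send_rows:
  increments:
    - {"gripper": 1,"linear": [0,0,0.005],"delta_rot": [0,0,0]}
    - {"gripper": 1,"linear": [0,0,0.013],"delta_rot": [0,0,0]}
    - {"gripper": 1,"linear": [0,0,0.021],"delta_rot": [0,0,0]}
    - {"gripper": 1,"linear": [0,0,0.029],"delta_rot": [0,0,0]}

```text
clock: 6.8
position: [0.4276, -0.0503, 0.1608]
ee_rot: [0.0, 1.0, 0.027, -0.0]
contact_force: [0.1, -2.4, -2.7]
width: 0.0215
gripper_force: 39.1
```

Emit:
send_rows:
  increments:
    - {"gripper": 1,"linear": [0,0,0.008],"delta_rot": [0,0,0]}
    - {"gripper": 1,"linear": [0,0,0.016],"delta_rot": [0,0,0]}
    - {"gripper": 1,"linear": [0,0,0.024],"delta_rot": [0,0,0]}
    - {"gripper": 1,"linear": [0,0,0.032],"delta_rot": [0,0,0]}
    - {"gripper": 1,"linear": [0,0,0.04],"delta_rot": [0,0,0]}
    - {"gripper": 1,"linear": [0,0,0.048],"delta_rot": [0,0,0]}
    - {"gripper": 1,"linear": [0,0,0.056],"delta_rot": [0,0,0]}

```text
clock: 7.5
position: [0.4277, -0.0501, 0.2169]
ee_rot: [0.0, 1.0, 0.027, -0.0]
contact_force: [-0.4, -2.2, -3.2]
width: 0.0213
gripper_force: 39.1
```

Emit:
send_rows:
  increments:
    - {"gripper": 1,"linear": [0,0,0.005],"delta_rot": [0,0,0]}
    - {"gripper": 1,"linear": [0,0,0.01],"delta_rot": [0,0,0]}
    - {"gripper": 1,"linear": [0,0,0.013],"delta_rot": [0,0,0]}
    - {"gripper": 1,"linear": [0,0,0.015],"delta_rot": [0,0,0]}
    - {"gripper": 1,"linear": [0,0,0.016],"delta_rot": [0,0,0]}
    - {"gripper": 1,"linear": [0,0,0.016],"delta_rot": [0,0,0]}

```text
clock: 8.1
position: [0.4277, -0.0491, 0.2319]
ee_rot: [-0.001, 1.0, 0.027, -0.0]
contact_force: [-0.6, 0.4, -3.6]
width: 0.0215
gripper_force: 39.9
```

Emit:
send_rows:
  increments:
    - {"gripper": 1,"linear": [0,0,0.001],"delta_rot": [0,0,0]}
    - {"gripper": 1,"linear": [0,0,0.003],"delta_rot": [0,0,0]}
    - {"gripper": 1,"linear": [0,0,0.005],"delta_rot": [0,0,0]}
    - {"gripper": 1,"linear": [0,0,0.008],"delta_rot": [0,0,0]}
    - {"gripper": 1,"linear": [0,0,0.012],"delta_rot": [0,0,0]}
    - {"gripper": 1,"linear": [0,0,0.016],"delta_rot": [0,0,0]}
    - {"gripper": 1,"linear": [0,0,0.02],"delta_rot": [0,0,0]}
    - {"gripper": 1,"linear": [0,0,0.024],"delta_rot": [0,0,0]}
  newtons: 60

```text
clock: 8.9
position: [0.428, -0.0501, 0.2568]
ee_rot: [0.0, 1.0, 0.027, 0.0]
contact_force: [0.8, 0.7, -8.4]
width: 0.021
gripper_force: 63.1
```

Emit:
send_rows:
  increments:
    - {"gripper": 1,"linear": [0,0,0.004],"delta_rot": [0,0,0]}
    - {"gripper": 1,"linear": [0,0,0.009],"delta_rot": [0,0,0]}
    - {"gripper": 1,"linear": [0,0,0.014],"delta_rot": [0,0,0]}
    - {"gripper": 1,"linear": [0,0,0.018],"delta_rot": [0,0,0]}
    - {"gripper": 1,"linear": [0,0,0.021],"delta_rot": [0,0,0]}
    - {"gripper": 1,"linear": [0,0,0.022],"delta_rot": [0,0,0]}
    - {"gripper": 1,"linear": [0,0,0.022],"delta_rot": [0,0,0]}
    - {"gripper": 1,"linear": [0,0,0.022],"delta_rot": [0,0,0]}

```text
clock: 9.7
position: [0.4277, -0.05, 0.2781]
ee_rot: [-0.0, 1.0, 0.027, -0.0]
contact_force: [-0.3, 0.2, -8.4]
width: 0.0212
gripper_force: 63.1
```

```bash
python3 - <<'E'
from h import *
d=grab('scene');c=grab('top');s=get_state()
print(s['position'],s['ee_rot'],s['contact_force'],s['width'],s['moment'],s['qd'].round(3) if hasattr(s['qd'],'round') else s['qd'])
cv2.imwrite('pics/z5.png',np.hstack([cv2.resize(c[0][130:230,210:310],(400,500),interpolation=2),cv2.resize(d[0][120:260,175:287],(400,500),interpolation=2)]))
E
```

```text
[ 0.42774406 -0.05001853  0.2780818 ] [-4.52760732e-05  9.99624399e-01  2.74040876e-02 -2.74127801e-04] [ 0.16553115  1.21724218 -7.81050943] 0.02101702315576615 [ 0.02471935 -0.03391046  0.028257  ] [-0.    -0.    -0.002 -0.    -0.     0.   ]
```

View pics/z5.png

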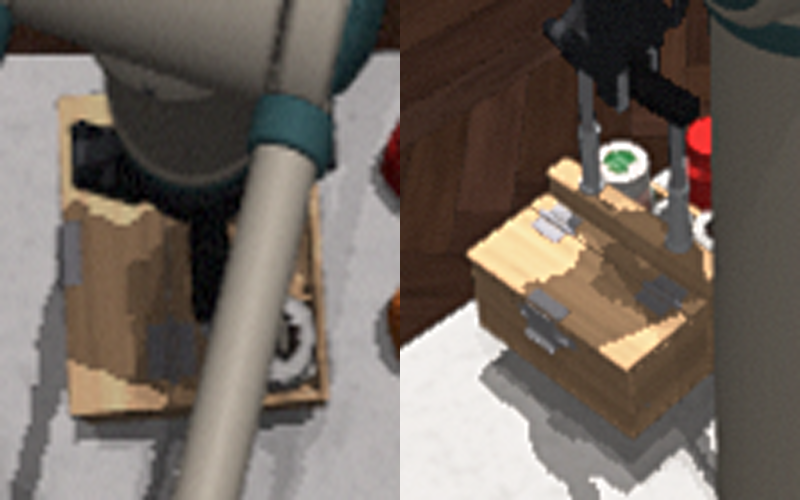

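The caddy hangs clear of the worktop, with its shadow separated at (600,450). Lid and clip are shut at (545,305), both handle tubes are out, and the jars are in place. Before signing off I'll check that it is level against the predicted lid corners.

```bash
python3 - <<'E'
from h import *
d=grab('scene');yaw=np.radians(-86.9)
for y,px in((.085,(470,252)),(-.085,(628,372))):
    x=-.098;p=[.4277+x*np.cos(yaw)-y*np.sin(yaw),-.05+x*np.sin(yaw)+y*np.cos(yaw),.134]
    print(proj(d,p), 175+(px[0]-400)/3.571, 120+px[1]/3.571, proj(d,[p[0],p[1],.139])-proj(d,p))
E
```

```text
[193.40792926 189.43862579] 194.60235228227387 190.56846821618592 [-0.18972451 -1.25812069]
[238.13226403 222.66506998] 238.84766171940632 224.17250070008402 [-0.06828118 -1.24141701]
```

It is level to within about 1 mm over the lid's length, the weight is fully carried, and it is still.

```bash
python3 -c "
from rig import sign_off; print(sign_off())"
```

```text
the job is handed in; nothing more can be done
None
```

The job is handed in: the lid is snapped shut, the handle is out to its second stop, and the caddy hangs level and still about 46 mm above the worktop, with the jars in view in place; the spoons are under the shut lid, so I could not see them.

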